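# Load the analyser's reagent tray from the refrigerator rack

## Task

Move the four reagent bottles from the white wire refrigerator rack to the analyser's reagent tray, each into the holder whose opening matches its shape and size. Set every bottle down upright and fully home on the bottom of its holder, without tipping or dropping any, and leave the rack of blood tubes and the barcode scanner where they are.

Things in the scene. Friction and masses are not known exactly. Their poses are not given: they have to be found in the camera images.
- vial_center (a point): small round dropper vial, white with a paper label, slim tapered cap; body 28 mm diameter for the lowest 48 mm, 76 mm tall overall; 35 g. Point: its centre, 38 mm above its foot; z up, x across the row. Starts in one of four equal open bays, 86 mm apart in a row along y, of a white wire rack 22 mm high (bay floor 6 mm above the bench).
- round_center (a point): large round bottle, white with a paper label, a screw cap; body 50 mm diameter for the lowest 62 mm, cap 34 mm diameter, 90 mm tall overall; 160 g. Point: its centre, 45 mm above its foot; z up, x across the row. Starts in one of four equal open bays, 86 mm apart in a row along y, of a white wire rack 22 mm high (bay floor 6 mm above the bench).
- square_center (a point): square bottle, white with a paper label, a screw cap; body 42 x 42 mm for the lowest 60 mm, cap 28 mm diameter, 86 mm tall overall; 120 g. Point: its centre, 43 mm above its foot; z up, x across the row. Starts in one of four equal open bays, 86 mm apart in a row along y, of a white wire rack 22 mm high (bay floor 6 mm above the bench).
- oblong_center (a point): oblong bottle, white with a paper label, a small cap set off-centre (12 mm towards its +y); body 32 mm (its x) by 56 mm (its y) for the lowest 62 mm, 84 mm tall overall; 120 g. Point: its centre, 42 mm above its foot; z up, x across the row. Starts in one of four equal open bays, 86 mm apart in a row along y, of a white wire rack 22 mm high (bay floor 6 mm above the bench).
- vial_seat (a point): bottle holder, a white collar on an 80 mm square grey base, fixed, one of four in a row (86 mm apart along y) on an aluminium tray: the one with the small round opening, 34 mm diameter at the bottom, flaring by 8 mm on every side to its rim. Point: centre of the seat floor on which the bottle stands, 10 mm above the bench; the rim is 20 mm above this floor; z up, x across the row.
- round_seat (a point): bottle holder, a white collar on an 80 mm square grey base, fixed, one of four in a row (86 mm apart along y) on an aluminium tray: the one with the large round opening, 56 mm diameter at the bottom, flaring by 8 mm on every side to its rim. Point: centre of the seat floor on which the bottle stands, 10 mm above the bench; the rim is 20 mm above this floor; z up, x across the row.
- square_seat (a point): bottle holder, a white collar on an 80 mm square grey base, fixed, one of four in a row (86 mm apart along y) on an aluminium tray: the one with the square opening, 48 x 48 mm at the bottom, flaring by 8 mm on every side to its rim. Point: centre of the seat floor on which the bottle stands, 10 mm above the bench; the rim is 20 mm above this floor; z up, x across the row.
- oblong_seat (a point): bottle holder, a white collar on an 80 mm square grey base, fixed, one of four in a row (86 mm apart along y) on an aluminium tray: the one with the oblong opening, 38 mm (its x) by 62 mm (its y) at the bottom, flaring by 8 mm on every side to its rim. Point: centre of the seat floor on which the bottle stands, 10 mm above the bench; the rim is 20 mm above this floor; z up, x across the row.
- sample_rack_center (a point): bystander: white plastic rack, 200 x 64 mm, 86 mm high, full of blood tubes with red stoppers, loose on the bench at one side; the point is its centre
- scanner_center (a point): bystander: grey and black hand-held barcode scanner lying on the bench at one side, 190 mm long (its x), 60 mm wide, 34 mm high; the point is its middle
Not all that is in view belongs to the job. What is shaped like the part that bears round_center but blue is not meant. Leave any pink look-alike of the part that bears vial_center alone.

How it is judged:
At the end, for the whole second after the job is handed in: Each of the four bottles stands in its own holder: within 10 mm of the middle of the seat, its foot on the seat floor (to 5 mm), upright to 0.12 rad, released and at rest (horizontal distance between vial_center and vial_seat below 0.01 m and z of vial_center in the frame of vial_seat between 0.032 and 0.043 m and angle between each of vial_center, round_center, square_center, oblong_center's own z axis and vertical below 0.12 rad and linear speed of each of vial, round, square, oblong below 0.02 m/s and angular speed of each of vial, round, square, oblong below 0.2 rad/s and horizontal distance between round_center and round_seat below 0.01 m and z of round_center in the frame of round_seat between 0.039 and 0.05 m and horizontal distance between square_center and square_seat below 0.01 m and z of square_center in the frame of square_seat between 0.037 and 0.048 m and horizontal distance between oblong_center and oblong_seat below 0.01 m and z of oblong_center in the frame of oblong_seat between 0.036 and 0.047 m); the robot touches nothing.
It fails at once if a bottle is tipped over (more than 45 degrees) (angle between any of vial_center, round_center, square_center, oblong_center's own z axis and vertical above 0.785 rad).
It fails at once if a bottle is dropped (falls freely by more than about 25 mm) ((linear speed of vial above 0.7 m/s and contact force between vial and the fingers below 0.05 N) or (linear speed of round above 0.7 m/s and contact force between round and the fingers below 0.05 N) or (linear speed of square above 0.7 m/s and contact force between square and the fingers below 0.05 N) or (linear speed of oblong above 0.7 m/s and contact force between oblong and the fingers below 0.05 N)).
It fails at once if the rack of blood tubes is pushed more than 20 mm (distance of sample_rack_center from where it was at the start of the episode above 0.02 m).
It fails at once if the barcode scanner is pushed more than 20 mm (distance of scanner_center from where it was at the start of the episode above 0.02 m).
It also fails if it takes over 93 s, if anything falls off the work surface, if the arm or the gripper's body presses on something with over 40 N, if the wrist force passes 120 N, or if a joint passes its speed limit or range.

## Robot

A 7-joint arm with a two-finger parallel gripper is mounted at the origin on the work surface. World frame = base frame: x ahead of the robot, y to its left, z up, the work surface at z = 0. Lengths are in m, angles in rad, forces in N, time in s.
With the tool pointing down it reaches from about 0.425 to 0.975 m from the base axis. Payload 16.7 kg.
Tool frame: the origin (TCP) lies between the finger pads; the fingertips stand 22 mm ahead of it and the grasp point (between the pads) lies 3 mm ahead of it; z points along the fingers, y is the direction in which the jaws open and shut (so a half turn about z gives the same grasp; the last joint's range is limited). The gripper opens to 85 mm and grips with 20 to 120 N. Pads are 22 mm wide; open, the fingers measure 114 mm over their backs; the gripper's body (76 mm by 85 mm) begins 54 mm behind the grasp point. The pads swing forward as they close: fully open they stand 13 mm farther back than shut.
Start: joints at [0.952, 0.426, 0.074, 1.606, -0.034, 1.111, -0.067], TCP at [0.306, -0.602, 0.253] pointing down, gripper open.
Joint ranges: [-2.85, 2.85], [-0.5, 2.14], [-1.23, 1.37], [0.21, 2.46], [-1.02, 4.16], [0.16, 2.05], [-2.73, 2.73]. Speed limits (rad/s): [1.89, 1.89, 2.39, 2.39, 3.01, 3.01, 3.01].

## Interface

Orientations are given as a unit quaternion [w, x, y, z].
In Python, from plant import robot gives the robot as it stands.
- The arm moves only by the tool drive_tool, never from a script. Its argument "moves" is a list of rows, each an object with "offset": the shift along the tool's x, y, z in cm, a list of three; "angular": the turn, a rotation vector about the tool's x, y, z in degrees, a list of three. In form: [{"offset": [x, y, z], "angular": [rx, ry, rz]}, ...]. A call has 1 to 10 rows; each row shifts and turns the commanded pose from where the row before left it, along the tool's axes as they then stand; what a row does not reach is not made up. A row lasts 1/12 s, in which the tool goes at most 41.7 mm and 7.16 degrees, less where a joint would pass 70% of its speed; a pose out of reach is approached as far as the arm can. A call with a gripper value outside its range is refused whole. "gripper" is the opening, from -1 (shut) to 1 (fully open), set as the call begins (left out, the last holds). The fingers move at their own pace and stop on an object; "grip_force" is the grip in N (left out, the last holds). Time passes only in rows, so rows that do not move let the fingers close. It gives the time, the measured TCP pose, the force and the opening at its end, in the units of the state.
- robot.state(): the state, without advancing time (a new reading comes with each control period).
- robot.capture(name): name is "side" or "top" or "wrist"; returns a dict with "img" (420x560x3 uint8, red, green, blue), "intrinsics" (3x3 intrinsics, pixels), "distortion" ([k1, k2, p1, p2, k3] as OpenCV has them; the pictures are not rectified), "rvec" (rotation vector, rad) and "tvec" (3), from world to camera coordinates, as OpenCV has them; the wrist camera has in their place "T_tool_cam" (4x4, takes a point from camera to tool coordinates, whose origin is the TCP and whose axes are the flange's). Camera axes: x right, y down, z forward; pixel columns grow to the right and rows downward; lengths in m; the calibration is good to about 2 mm. A picture is of the moment at which its call begins: read the wrist's pose just before it. There is no depth.
- robot.close_job(): hands the job in, once; it reports no verdict.
The state is a dict: "time_s": time; "joints": joint angles; "dq": joint speeds; "joint_torque": joint torques, N m; "tcp_pos": TCP position; "orientation": TCP orientation; "ft_force": force on the tool from outside, world axes, zero at the start; "wrist_torque": the same for the moment, N m; "finger_gap": finger opening in m.
Only numpy, scipy, OpenCV 4.12 (cv2) and the standard library are available. Lean on these libraries where they do the work, as an engineer would, in place of code of your own. Each camera call takes 0.05 s, during which the arm holds its last target. There are 200 camera calls.

## Working session

There is one attempt and no reset: what is moved stays moved. The work goes in short steps, Python scripts to look and compute and a tool call to move; the robot and the scene stay as the last step left them, time stands still between calls to the robot, and variables do not carry over. Pictures are saved under pics/ and viewed, about 12 in all and at most 16, crops included, and the job is handed in when it is done.

Besides the shell and the picture viewer there is one more tool, called after ">>>" as name(argument=value, ...), one argument or row to a line, values as JSON. drive_tool: Moves the arm, as the interface text tells. Its arguments: {"type":"object","properties":{"moves":{"type":"array","items":{"type":"object","properties":{"offset":{"type":"array","items":{"type":"number"}},"angular":{"type":"array","items":{"type":"number"}}}}},"gripper":{"type":"number"},"grip_force":{"type":"number"}},"required":["moves"]}

```bash
mkdir -p pics; ls
python3 - <<'E'
from plant import robot
import cv2,pickle
s=robot.state(); print({k:s[k] for k in('time_s','tcp_pos','orientation','finger_gap')})
d={}
for n in('top','side'):
    c=robot.capture(n); d[n]=c; cv2.imwrite(f'pics/{n}0.png',c['img'][:,:,::-1])
    print(n,c['rvec'],c['tvec'],c['intrinsics'],c['distortion'])
pickle.dump(d,open('cams.pkl','wb'))
E
```

```text
pics
{'time_s': 0.0, 'tcp_pos': array([ 0.30539452, -0.60152124,  0.25258099]), 'orientation': array([-6.46977982e-04,  9.72536988e-01,  2.32747393e-01, -1.98294174e-04]), 'finger_gap': 0.08545755535443907}
top [ 2.12738224 -2.17844362  0.16122982] [0.00583737 0.50012954 1.13366318] [[390.45808493   0.         278.36874371]
 [  0.         390.45808493 210.02880234]
 [  0.           0.           1.        ]] [0.03114672 0.         0.         0.         0.        ]
side [ 0.46010529 -2.67686648  1.29215168] [0.48402632 0.15884231 1.09166892] [[431.05164426   0.         279.6218789 ]
 [  0.         431.05164426 211.44156413]
 [  0.           0.           1.        ]] [0.02075595 0.         0.         0.         0.        ]
```

View pics/top0.png

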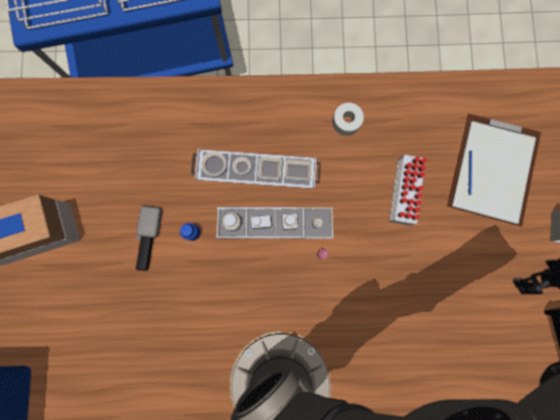

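View pics/side0.png

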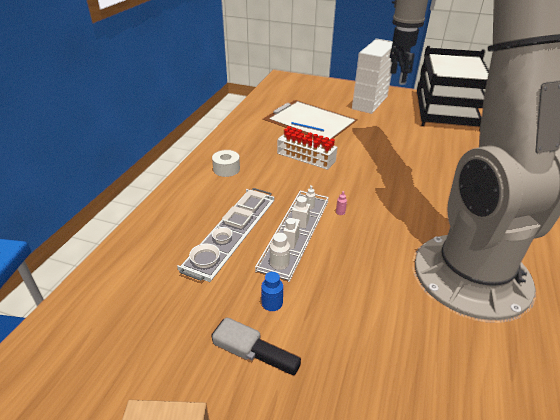

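The top view shows the rack left to right as round (231,221), oblong (261,222), square (290,221), vial (317,223). The tray reads round (213,163), vial (241,166), square (270,168), oblong (297,170). The decoys are blue at (189,231) and pink at (322,254). The side view agrees.

```bash
cat > h.py <<'E'
import numpy as np,cv2,pickle
from scipy.spatial.transform import Rotation as R
def ray(c,uv,z,T=None):
    p=cv2.undistortPoints(np.array(uv,float).reshape(-1,1,2),c['intrinsics'],np.array(c['distortion'])).reshape(-1,2)
    d=np.c_[p,np.ones(len(p))]
    if T is None:
        r=cv2.Rodrigues(np.array(c['rvec']))[0]; o=-r.T@np.array(c['tvec']).ravel(); d=d@r
    else: o=T[:3,3]; d=d@T[:3,:3].T
    z=np.broadcast_to(z,len(d)); return o+d*((z-o[2])/d[:,2])[:,None]
def wristT(s,c):
    q=s['orientation']; T=np.eye(4); T[:3,:3]=R.from_quat([q[1],q[2],q[3],q[0]]).as_matrix(); T[:3,3]=s['tcp_pos']
    return T@c['T_tool_cam']
E
python3 - <<'E'
from h import *
d=pickle.load(open('cams.pkl','rb'));c=d['top']
np.set_printoptions(precision=4,suppress=True)
print(ray(c,[(231,221),(261,222),(290,221),(317,223)],[.096,.068,.09,.08]))
print(ray(c,[(213,163),(241,166),(270,168),(297,170)],.03))
im=c['img'][140:270,170:345,::-1]
cv2.imwrite('pics/crop.png',cv2.resize(im,None,fx=4.5,fy=4.5,interpolation=cv2.INTER_CUBIC))
from plant import robot
s=robot.state();q=s['orientation'];print(R.from_quat([q[1],q[2],q[3],q[0]]).as_matrix())
w=robot.capture('wrist');print(w['T_tool_cam'],w['intrinsics'])
E
```

```text
[[ 0.4634  0.129   0.096 ]
 [ 0.4617  0.0455  0.068 ]
 [ 0.4602 -0.0377  0.09  ]
 [ 0.4537 -0.1153  0.08  ]]
[[ 0.6503  0.1898  0.03  ]
 [ 0.6391  0.1046  0.03  ]
 [ 0.6309  0.0163  0.03  ]
 [ 0.6228 -0.0659  0.03  ]]
[[ 0.8917  0.4527 -0.0006]
 [ 0.4527 -0.8917  0.001 ]
 [-0.0001 -0.0011 -1.    ]]
[[ 0.0001 -0.9585 -0.285   0.072 ]
 [ 1.      0.0002 -0.0001  0.0014]
 [ 0.0001 -0.285   0.9585 -0.121 ]
 [ 0.      0.      0.      1.    ]] [[313.9241   0.     279.7936]
 [  0.     313.9241 208.736 ]
 [  0.       0.       1.    ]]
```

View pics/crop.png

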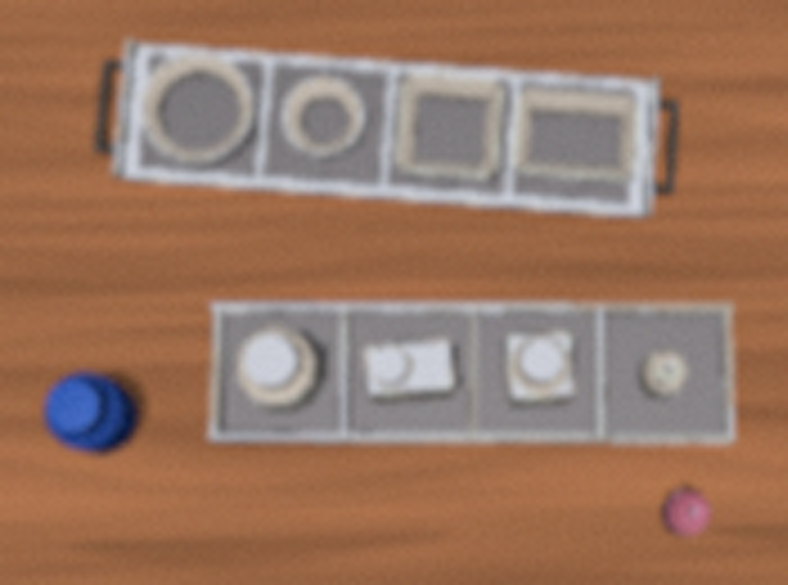

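>>> drive_tool(
  moves=[
    {"angular":[0,0,-7]},
    {"angular":[0,0,-7]},
    {"angular":[0,0,-7]},
    {"angular":[0,0,-7]},
    {"angular":[0,0,-7]},
    {"angular":[0,0,-7]},
    {"angular":[0,0,-7]},
    {"angular":[0,0,-7]},
    {"angular":[0,0,-7]},
    {"offset":[0,0,0]},
  ],
  gripper=1,
)

```text
validation failed for argument at $.mo...
```

>>> drive_tool(
  moves=[
    {"offset":[3.3,1.5,-0.5]},
    {"offset":[3.3,1.5,-0.5]},
    {"offset":[3.3,1.5,-0.5]},
    {"offset":[3.3,1.5,-0.5]},
    {"offset":[3.3,1.5,-0.5]},
    {"offset":[3.3,1.5,-0.5]},
    {"offset":[3.3,1.5,-0.5]},
    {"offset":[3.3,1.5,-0.5]},
    {"offset":[3.3,1.5,-0.5]},
    {"offset":[3.3,1.5,-0.5]},
  ],
)

```text
validation failed for argument at $.mo...
```

>>> drive_tool(
  moves=[
    {"offset":[3.4,0.8,0]},
    {"offset":[3.4,0.8,0]},
    {"offset":[3.4,0.8,0]},
    {"offset":[3.4,0.8,0]},
    {"offset":[3.4,0.8,0]},
    {"offset":[3.4,0.8,0]},
    {"offset":[3.4,0.8,0]},
    {"offset":[3.4,0.8,0]},
    {"offset":[3.4,0.8,0]},
    {"offset":[3.4,0.8,0]},
  ],
)

```text
validation failed for argument at $.mo...
```

>>> drive_tool(
  moves=[
    {"offset":[0,0,0],"angular":[0,0,-7]},
    {"offset":[0,0,0],"angular":[0,0,-7]},
    {"offset":[0,0,0],"angular":[0,0,-7]},
    {"offset":[0,0,0],"angular":[0,0,-7]},
    {"offset":[0,0,0],"angular":[0,0,-7]},
    {"offset":[0,0,0],"angular":[0,0,-7]},
    {"offset":[0,0,0],"angular":[0,0,-7]},
    {"offset":[0,0,0],"angular":[0,0,-7]},
    {"offset":[0,0,0],"angular":[0,0,-7]},
  ],
  gripper=1,
)

```text
time_s: 0.9
tcp_pos: [0.3055, -0.6017, 0.253]
orientation: [-0.0, 0.706, 0.709, 0.0]
ft_force: [0.1, -0.3, 0.6]
finger_gap: 0.0852
```

>>> drive_tool(
  moves=[
    {"offset":[3.3,1.5,-0.5],"angular":[0,0,0]},
    {"offset":[3.3,1.5,-0.5],"angular":[0,0,0]},
    {"offset":[3.3,1.5,-0.5],"angular":[0,0,0]},
    {"offset":[3.3,1.5,-0.5],"angular":[0,0,0]},
    {"offset":[3.3,1.5,-0.5],"angular":[0,0,0]},
    {"offset":[3.3,1.5,-0.5],"angular":[0,0,0]},
    {"offset":[3.3,1.5,-0.5],"angular":[0,0,0]},
    {"offset":[3.3,1.5,-0.5],"angular":[0,0,0]},
    {"offset":[3.3,1.5,-0.5],"angular":[0,0,0]},
    {"offset":[3.3,1.5,-0.5],"angular":[0,0,0]},
  ],
)

```text
time_s: 1.73
tcp_pos: [0.4563, -0.2704, 0.3036]
orientation: [0.0, 0.708, 0.707, -0.0]
ft_force: [1.2, -0.2, 0.4]
finger_gap: 0.0854
```

>>> drive_tool(
  moves=[
    {"offset":[3.4,0.8,0],"angular":[0,0,0]},
    {"offset":[3.4,0.8,0],"angular":[0,0,0]},
    {"offset":[3.4,0.8,0],"angular":[0,0,0]},
    {"offset":[3.4,0.8,0],"angular":[0,0,0]},
    {"offset":[3.4,0.8,0],"angular":[0,0,0]},
    {"offset":[3.4,0.8,0],"angular":[0,0,0]},
    {"offset":[3.4,0.8,0],"angular":[0,0,0]},
    {"offset":[3.4,0.8,0],"angular":[0,0,0]},
    {"offset":[3.4,0.8,0],"angular":[0,0,0]},
    {"offset":[0,0,0],"angular":[0,0,0]},
  ],
)

```text
time_s: 2.57
tcp_pos: [0.529, 0.0408, 0.3036]
orientation: [-0.001, 0.705, 0.709, 0.001]
ft_force: [-0.7, 0.9, 0.1]
finger_gap: 0.0853
```

Run:
```python
from h import *
from plant import robot
s=robot.state();w=robot.capture('wrist');pickle.dump((s,w),open('w1.pkl','wb'))
print(s['tcp_pos'],s['orientation'],s['joints'])
cv2.imwrite('pics/w1.png',cv2.resize(w['img'][:,:,::-1],(784,588),interpolation=cv2.INTER_CUBIC))
```

```text
[0.52899003 0.04078676 0.30356401] [-6.64809792e-04  7.05113816e-01  7.09092838e-01  1.18790036e-03] [ 0.31361688  0.1892291  -0.57699566  1.8396869   0.11039193  1.14367813
 -0.29529158]
```

View pics/w1.png

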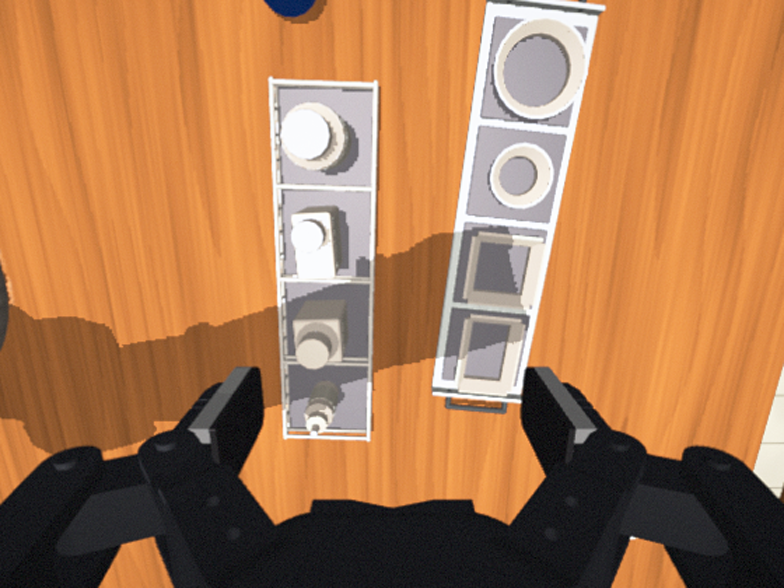

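The wrist view (1.4x) shows round cap (307,133), oblong cap (308,237), square cap (313,351) and vial tip (315,428). Collars are at (540,68), (521,175), about (504,271) and about (494,355).

Run:
```python
from h import *
np.set_printoptions(precision=4,suppress=True)
s,w=pickle.load(open('w1.pkl','rb'));T=wristT(s,w)
t=pickle.load(open('cams.pkl','rb'))['top']
a=lambda P,z:ray(w,np.array(P)/1.4,z,T)
b=lambda P,z:ray(t,np.array(P)/4.5+[170,140],z)
print('wrist bottles',a([(307,133),(308,237),(313,351),(315,428)],[.096,.09,.092,.082]))
print('top bottles',b([(268,362),(388,364),(543,358),(665,371)],[.096,.09,.092,.082]))
print('oblong body corners w',a([(303,209),(335,208),(339,277),(300,277)],.068), 'top',b([(364,346),(450,341),(456,387),(369,397)],.068))
print('square corners w top',a([(299,304),(347,303)],.066),b([(508,337),(571,332),(576,395),(511,402)],.066))
print('rack corners',a([(271,81),(377,83),(369,438),(286,437)],.022))
sw=a([(540,68),(521,175),(504,271),(494,355)],.03); st=b([(200,111),(323,116),(450,130),(576,136)],.03)
print('seats w',sw,'top',st)
for P in (sw,st):
    m=P.mean(0);u=np.linalg.svd(P-m)[2][0];u*=np.sign(u[1]);print(m,np.degrees(np.arctan2(u[0],u[1])),[m[:2]+k*.086*u[:2] for k in(1.5,.5,-.5,-1.5)])
```

```text
wrist bottles [[ 0.469   0.1315  0.096 ]
 [ 0.4651  0.0567  0.09  ]
 [ 0.4651 -0.0371  0.092 ]
 [ 0.4615 -0.1165  0.082 ]]
top bottles [[ 0.4651  0.133   0.096 ]
 [ 0.4627  0.0582  0.09  ]
 [ 0.464  -0.0396  0.092 ]
 [ 0.455  -0.1173  0.082 ]]
oblong body corners w [[0.458  0.0757 0.068 ]
 [0.4837 0.0766 0.068 ]
 [0.4853 0.0196 0.068 ]
 [0.4526 0.0194 0.068 ]] top [[0.4773 0.0745 0.068 ]
 [0.4792 0.019  0.068 ]
 [0.4493 0.0158 0.068 ]
 [0.4442 0.0717 0.068 ]]
square corners w top [[ 0.4501 -0.005   0.066 ]
 [ 0.4913 -0.0039  0.066 ]] [[ 0.4812 -0.0185  0.066 ]
 [ 0.4835 -0.0593  0.066 ]
 [ 0.4426 -0.0613  0.066 ]
 [ 0.439  -0.0193  0.066 ]]
rack corners [[ 0.4273  0.1771  0.022 ]
 [ 0.5162  0.176   0.022 ]
 [ 0.5065 -0.1682  0.022 ]
 [ 0.4186 -0.1675  0.022 ]]
seats w [[ 0.6497  0.187   0.03  ]
 [ 0.6414  0.1022  0.03  ]
 [ 0.6333  0.0164  0.03  ]
 [ 0.6301 -0.0681  0.03  ]] top [[ 0.645   0.1854  0.03  ]
 [ 0.6397  0.1022  0.03  ]
 [ 0.6281  0.0164  0.03  ]
 [ 0.6221 -0.0689  0.03  ]]
[0.6386 0.0594 0.03  ] 4.500907034100279 [array([0.6487, 0.188 ]), array([0.642 , 0.1022]), array([0.6352, 0.0165]), array([ 0.6285, -0.0693])]
[0.6337 0.0588 0.03  ] 5.418176861432238 [array([0.6459, 0.1872]), array([0.6378, 0.1016]), array([0.6297, 0.016 ]), array([ 0.6216, -0.0697])]
```

>>> drive_tool(
  moves=[
    {"offset":[-3.2,-1.4,2.0],"angular":[0,0,0]},
    {"offset":[-3.2,-1.4,2.0],"angular":[0,0,0]},
    {"offset":[-3.2,-1.4,2.0],"angular":[0,0,0]},
    {"offset":[-3.2,-1.4,2.0],"angular":[0,0,0]},
    {"offset":[-3.0,-1.4,2.0],"angular":[0,0,0]},
    {"offset":[0,0,2.0],"angular":[0,0,0]},
    {"offset":[0,0,0],"angular":[0,0,0]},
    {"offset":[0,0,0],"angular":[0,0,0]},
  ],
  gripper=0.4,
)

```text
time_s: 3.28
tcp_pos: [0.4577, -0.1243, 0.1832]
orientation: [-0.001, 0.708, 0.706, -0.0]
ft_force: [0.2, 0.5, 0.5]
finger_gap: 0.06
```

Run:
```python
from h import *
from plant import robot
s=robot.state();w=robot.capture('wrist');pickle.dump((s,w),open('w2.pkl','wb'))
print(s['tcp_pos'],s['orientation'])
cv2.imwrite('pics/w2.png',cv2.resize(w['img'][:,:,::-1],(784,588),interpolation=cv2.INTER_CUBIC))
```

```text
[ 0.45774291 -0.12431902  0.1831533 ] [-7.76188723e-04  7.07957705e-01  7.06254350e-01 -2.81249770e-04]
```

View pics/w2.png

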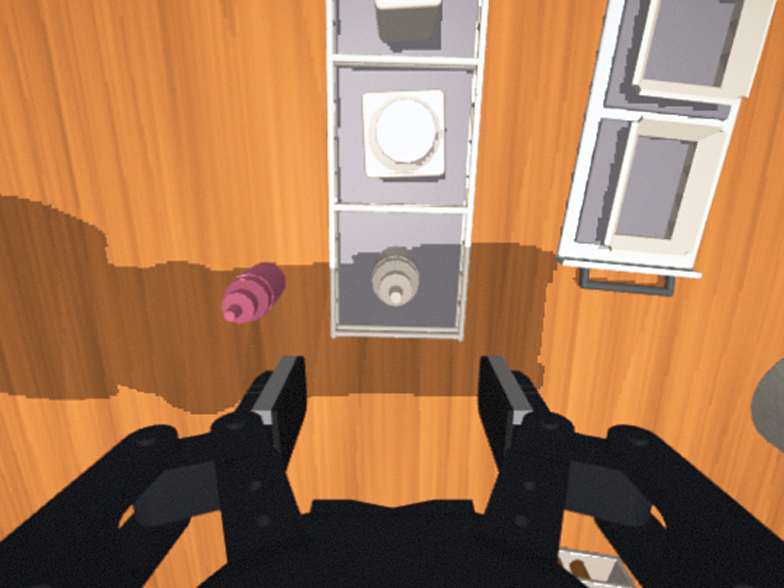

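The vial tip is at (396,294), nearly midway between the pads (columns 304 and 480). The square cap is at (406,130).

Run:
```python
from h import *
np.set_printoptions(precision=4,suppress=True)
s,w=pickle.load(open('w2.pkl','rb'));T=wristT(s,w)
a=lambda P,z:ray(w,np.array(P)/1.4,z,T)
print(a([(396,294)],.082),a([(406,130)],.092))
print('sq corners',a([(363,91),(440,90),(443,177),(364,176)],.066))
print('oblong rim outer',a([(632,117),(731,124),(697,256),(608,248)],.03))
```

```text
[[ 0.46   -0.1202  0.082 ]] [[ 0.4645 -0.0393  0.092 ]]
sq corners [[ 0.4437 -0.0192  0.066 ]
 [ 0.482  -0.0189  0.066 ]
 [ 0.4848 -0.0609  0.066 ]
 [ 0.4433 -0.0603  0.066 ]]
oblong rim outer [[ 0.5982 -0.0282  0.03  ]
 [ 0.6573 -0.0318  0.03  ]
 [ 0.6524 -0.1109  0.03  ]
 [ 0.5946 -0.1057  0.03  ]]
```

>>> drive_tool(
  moves=[
    {"offset":[0.5,0.2,3.0],"angular":[0,0,0]},
    {"offset":[0,0,3.5],"angular":[0,0,0]},
    {"offset":[0,0,3.0],"angular":[0,0,0]},
    {"offset":[0,0,2.0],"angular":[0,0,0]},
    {"offset":[0,0,1.4],"angular":[0,0,0]},
    {"offset":[0,0,0],"angular":[0,0,0]},
    {"offset":[0,0,0],"angular":[0,0,0]},
  ],
)

```text
time_s: 3.92
tcp_pos: [0.4611, -0.1184, 0.0551]
orientation: [0.0, 0.707, 0.707, 0.0]
ft_force: [0.6, 0.3, 0.8]
finger_gap: 0.0599
```

>>> drive_tool(
  moves=[
    {"offset":[0,0,0],"angular":[0,0,0]},
    {"offset":[0,0,0],"angular":[0,0,0]},
    {"offset":[0,0,0],"angular":[0,0,0]},
    {"offset":[0,0,0],"angular":[0,0,0]},
    {"offset":[0,0,0],"angular":[0,0,0]},
    {"offset":[0,0,0],"angular":[0,0,0]},
    {"offset":[0,0,0],"angular":[0,0,0]},
    {"offset":[0,0,0],"angular":[0,0,0]},
  ],
  gripper=-1,
  grip_force=30,
)

```text
time_s: 4.58
tcp_pos: [0.4611, -0.1193, 0.0555]
orientation: [0.001, 0.708, 0.706, 0.0]
ft_force: [-1.2, -0.6, 10.6]
finger_gap: 0.0273
```

>>> drive_tool(
  moves=[
    {"offset":[0,0,-1.5],"angular":[0,0,0]},
    {"offset":[0,0,-3],"angular":[0,0,0]},
    {"offset":[0,0,-4],"angular":[0,0,0]},
    {"offset":[0,0,-4],"angular":[0,0,0]},
    {"offset":[0,0,-2],"angular":[0,0,0]},
    {"offset":[1.5,1.2,0],"angular":[0,0,0]},
    {"offset":[2.5,2.0,0],"angular":[0,0,0]},
    {"offset":[2.5,2.0,0],"angular":[0,0,0]},
    {"offset":[3.0,2.5,0],"angular":[0,0,0]},
    {"offset":[3.0,2.5,0],"angular":[0,0,0]},
  ],
)

```text
time_s: 5.42
tcp_pos: [0.5633, 0.0066, 0.2003]
orientation: [0.001, 0.708, 0.706, 0.0]
ft_force: [0.0, -0.5, -0.0]
finger_gap: 0.027
```

>>> drive_tool(
  moves=[
    {"offset":[3.0,2.5,0],"angular":[0,0,0]},
    {"offset":[3.0,2.5,0],"angular":[0,0,0]},
    {"offset":[2.5,2.0,0],"angular":[0,0,0]},
    {"offset":[1.1,0.7,1.0],"angular":[0,0,0]},
    {"offset":[0,0,3],"angular":[0,0,0]},
    {"offset":[0,0,3],"angular":[0,0,0]},
    {"offset":[0,0,0],"angular":[0,0,0]},
    {"offset":[0,0,0],"angular":[0,0,0]},
  ],
)

```text
time_s: 6.08
tcp_pos: [0.6387, 0.1011, 0.1289]
orientation: [-0.001, 0.708, 0.707, -0.001]
ft_force: [0.6, -0.1, 0.1]
finger_gap: 0.0267
```

Run:
```python
from h import *
from plant import robot
s=robot.state();w=robot.capture('wrist');pickle.dump((s,w),open('w3.pkl','wb'))
print(s['tcp_pos'],s['orientation'])
cv2.imwrite('pics/w3.png',cv2.resize(w['img'][:,:,::-1],(784,588),interpolation=cv2.INTER_CUBIC))
```

```text
[0.63869763 0.10114542 0.12885715] [-0.0007674   0.70769492  0.70651693 -0.00106732]
```

View pics/w3.png

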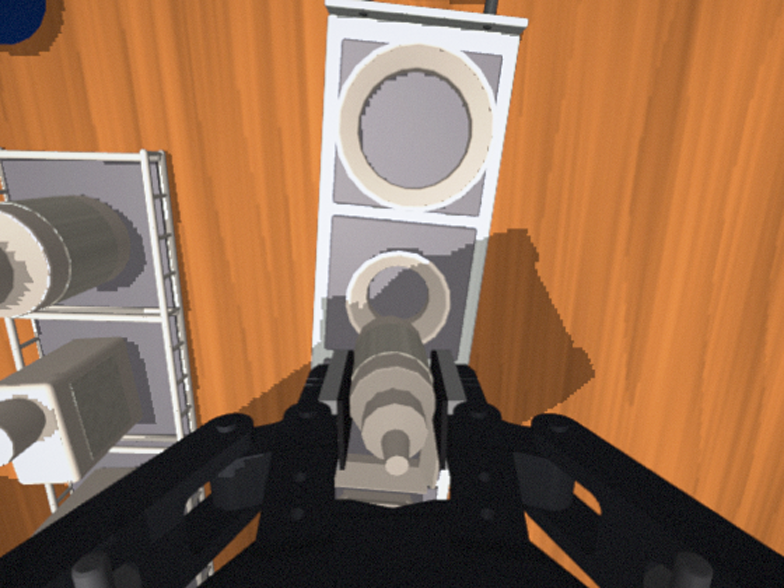

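The held vial is centred in the pads. The vial collar opening is at (399,291) and the round collar rim at (417,126).

Run:
```python
from h import *
np.set_printoptions(precision=4,suppress=True)
s,w=pickle.load(open('w3.pkl','rb'));T=wristT(s,w)
a=lambda P,z:ray(w,np.array(P)/1.4,z,T)
print('vial seat',a([(399,291)],.01),a([(346,298),(451,298)],.03),'round',a([(417,126)],.03),a([(416,129)],.01))
print('vial tip',a([(396,465)],s['tcp_pos'][2]-.0495+.076),'foot at tcp expectation')
```

```text
vial seat [[0.6427 0.1016 0.01  ]] [[0.6147 0.1037 0.03  ]
 [0.6697 0.1037 0.03  ]] round [[0.6506 0.1883 0.03  ]] [[0.6512 0.1883 0.01  ]]
vial tip [[0.64   0.0983 0.1554]] foot at tcp expectation
```

>>> drive_tool(
  moves=[
    {"offset":[0.1,0.3,1.5],"angular":[0,0,0]},
    {"offset":[0,0,2.0],"angular":[0,0,0]},
    {"offset":[0,0,1.5],"angular":[0,0,0]},
    {"offset":[0,0,1.0],"angular":[0,0,0]},
    {"offset":[0,0,0.5],"angular":[0,0,0]},
    {"offset":[0,0,0.3],"angular":[0,0,0]},
    {"offset":[0,0,0],"angular":[0,0,0]},
    {"offset":[0,0,0],"angular":[0,0,0]},
  ],
)

```text
time_s: 6.8
tcp_pos: [0.643, 0.1028, 0.062]
orientation: [0.0, 0.708, 0.707, 0.0]
ft_force: [0.1, 0.0, 0.2]
finger_gap: 0.0266
```

>>> drive_tool(
  moves=[
    {"offset":[0,0,0.15],"angular":[0,0,0]},
    {"offset":[0,0,0.15],"angular":[0,0,0]},
    {"offset":[0,0,0],"angular":[0,0,0]},
    {"offset":[0,0,0],"angular":[0,0,0]},
  ],
)

```text
time_s: 7.13
tcp_pos: [0.6432, 0.1029, 0.0593]
orientation: [0.0, 0.708, 0.707, 0.001]
ft_force: [-1.2, -0.1, 7.3]
finger_gap: 0.0271
```

>>> drive_tool(
  moves=[
    {"offset":[0,0,0],"angular":[0,0,0]},
    {"offset":[0,0,0],"angular":[0,0,0]},
    {"offset":[0,0,0],"angular":[0,0,0]},
    {"offset":[0,0,0],"angular":[0,0,0]},
    {"offset":[0,0,0],"angular":[0,0,0]},
    {"offset":[0,0,-1.5],"angular":[0,0,0]},
    {"offset":[0,0,-2],"angular":[0,0,0]},
    {"offset":[0,0,-3.5],"angular":[0,0,0]},
    {"offset":[0,0,-3.5],"angular":[0,0,0]},
    {"offset":[0,0,-3.5],"angular":[0,0,0]},
  ],
  gripper=0.4,
)

```text
time_s: 7.97
tcp_pos: [0.6422, 0.1028, 0.2009]
orientation: [-0.0, 0.707, 0.707, 0.0]
ft_force: [0.7, -0.6, -0.1]
finger_gap: 0.0595
```

>>> drive_tool(
  moves=[
    {"offset":[-2.0,-2.6,0],"angular":[0,0,0]},
    {"offset":[-2.0,-2.6,0],"angular":[0,0,0]},
    {"offset":[-2.0,-2.6,0],"angular":[0,0,0]},
    {"offset":[-2.0,-2.6,0],"angular":[0,0,0]},
    {"offset":[-2.0,-2.6,0],"angular":[0,0,0]},
    {"offset":[-2.0,-2.6,0],"angular":[0,0,0]},
    {"offset":[-2.3,-2.3,0],"angular":[0,0,0]},
    {"offset":[0,0,0],"angular":[0,0,0]},
    {"offset":[0,0,0],"angular":[0,0,0]},
  ],
  gripper=1,
)

```text
time_s: 8.72
tcp_pos: [0.4627, -0.0413, 0.1995]
orientation: [0.001, 0.708, 0.706, -0.0]
ft_force: [1.1, 0.8, 0.2]
finger_gap: 0.0855
```

Run:
```python
from h import *
from plant import robot
s=robot.state();w=robot.capture('wrist');pickle.dump((s,w),open('w4.pkl','wb'))
print(s['tcp_pos'],s['orientation'])
cv2.imwrite('pics/w4.png',cv2.resize(w['img'][:,:,::-1],(784,588),interpolation=cv2.INTER_CUBIC))
```

```text
[ 0.46268615 -0.04134805  0.19953519] [ 8.46274830e-04  7.08490730e-01  7.05719610e-01 -2.02978031e-05]
```

View pics/w4.png

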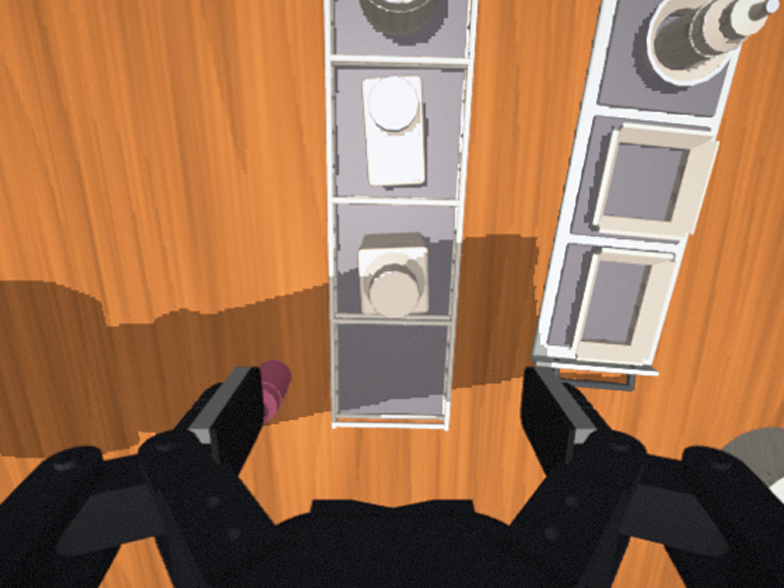

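The vial stands in its collar. The square cap is at (394,290) and the oblong body at about (395,131). The square collar spans (620,124) to (690,234).

Run:
```python
from h import *
np.set_printoptions(precision=4,suppress=True)
s,w=pickle.load(open('w4.pkl','rb'));T=wristT(s,w)
a=lambda P,z:ray(w,np.array(P)/1.4,z,T)
q=a([(359,250),(427,248),(428,315),(360,314)],.066);print('sq cap',a([(394,290)],.092),'body',q.mean(0))
q=a([(363,79),(423,77),(426,184),(370,186)],.068);print('obl body',q,q.mean(0),'cap',a([(393,103)],.09))
q=a([(620,124),(718,141),(690,234),(595,228)],.03);print('sq rim',q,q.mean(0))
q=a([(591,248),(673,253),(652,363),(572,357)],.03);print('obl rim',q,q.mean(0))
```

```text
sq cap [[ 0.4642 -0.0371  0.092 ]] body [ 0.4641 -0.04    0.066 ]
obl body [[0.4484 0.0713 0.068 ]
 [0.4798 0.0722 0.068 ]
 [0.4824 0.0175 0.068 ]
 [0.4511 0.0166 0.068 ]] [0.4654 0.0444 0.068 ] cap [[0.464 0.057 0.09 ]]
sq rim [[ 0.6053  0.0517  0.03  ]
 [ 0.6689  0.0417  0.03  ]
 [ 0.6622 -0.0171  0.03  ]
 [ 0.5979 -0.013   0.03  ]] [0.6336 0.0158 0.03  ]
obl rim [[ 0.5969 -0.0264  0.03  ]
 [ 0.653  -0.03    0.03  ]
 [ 0.6523 -0.1114  0.03  ]
 [ 0.5932 -0.1063  0.03  ]] [ 0.6239 -0.0685  0.03  ]
```

>>> drive_tool(
  moves=[
    {"offset":[0.2,0.1,3.5],"angular":[0,0,0]},
    {"offset":[0,0,4.0],"angular":[0,0,0]},
    {"offset":[0,0,3.5],"angular":[0,0,0]},
    {"offset":[0,0,2.0],"angular":[0,0,0]},
    {"offset":[0,0,1.4],"angular":[0,0,0]},
    {"offset":[0,0,0],"angular":[0,0,0]},
    {"offset":[0,0,0],"angular":[0,0,0]},
  ],
)

```text
time_s: 9.35
tcp_pos: [0.4648, -0.0369, 0.0542]
orientation: [-0.001, 0.707, 0.707, -0.0]
ft_force: [-0.4, 0.1, -0.1]
finger_gap: 0.0854
```

>>> drive_tool(
  moves=[
    {"offset":[0,0,0],"angular":[0,0,0]},
    {"offset":[0,0,0],"angular":[0,0,0]},
    {"offset":[0,0,0],"angular":[0,0,0]},
    {"offset":[0,0,0],"angular":[0,0,0]},
    {"offset":[0,0,0],"angular":[0,0,0]},
    {"offset":[0,0,0],"angular":[0,0,0]},
    {"offset":[0,0,0],"angular":[0,0,0]},
    {"offset":[0,0,0],"angular":[0,0,0]},
  ],
  gripper=-1,
  grip_force=40,
)

```text
time_s: 10.02
tcp_pos: [0.465, -0.0382, 0.0553]
orientation: [0.001, 0.708, 0.707, 0.0]
ft_force: [-2.5, 0.8, 12.8]
finger_gap: 0.0416
```

>>> drive_tool(
  moves=[
    {"offset":[0,0,-1.5],"angular":[0,0,0]},
    {"offset":[0,0,-3],"angular":[0,0,0]},
    {"offset":[0,0,-4],"angular":[0,0,0]},
    {"offset":[0,0,-4],"angular":[0,0,0]},
    {"offset":[0.6,1.9,-1],"angular":[0,0,0]},
    {"offset":[1.0,3.0,0],"angular":[0,0,0]},
    {"offset":[1.0,3.0,0],"angular":[0,0,0]},
    {"offset":[1.0,3.0,0],"angular":[0,0,0]},
    {"offset":[1.0,3.0,0],"angular":[0,0,0]},
    {"offset":[0.9,3.0,0],"angular":[0,0,0]},
  ],
)

```text
time_s: 10.85
tcp_pos: [0.6347, 0.0171, 0.1898]
orientation: [0.0, 0.708, 0.706, 0.0]
ft_force: [-0.8, -0.4, -1.4]
finger_gap: 0.0417
```

>>> drive_tool(
  moves=[
    {"offset":[0,0,1],"angular":[0,0,5]},
    {"offset":[0,0,3],"angular":[0,0,0]},
    {"offset":[0,0,3],"angular":[0,0,0]},
    {"offset":[0,0,0],"angular":[0,0,0]},
    {"offset":[0,0,0],"angular":[0,0,0]},
  ],
)

```text
time_s: 11.27
tcp_pos: [0.6327, 0.0166, 0.1189]
orientation: [-0.001, 0.738, 0.675, -0.001]
ft_force: [0.3, 0.6, -0.5]
finger_gap: 0.0414
```

Run:
```python
from h import *
from plant import robot
s=robot.state();w=robot.capture('wrist');pickle.dump((s,w),open('w5.pkl','wb'))
print(s['tcp_pos'],s['orientation'])
cv2.imwrite('pics/w5.png',cv2.resize(w['img'][:,:,::-1],(784,588),interpolation=cv2.INTER_CUBIC))
```

```text
[0.63265997 0.01658893 0.11891061] [-0.00090274  0.73773424  0.67509003 -0.00091078]
```

View pics/w5.png

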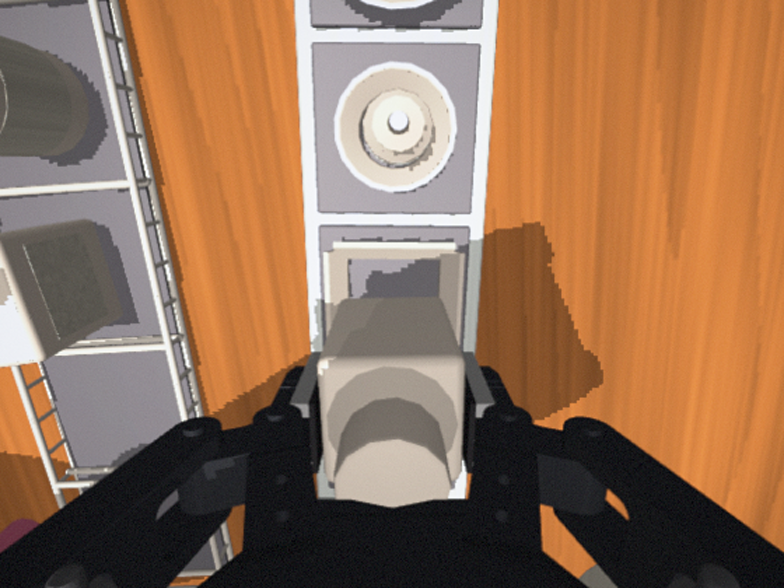

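The yaw matches the tray and the collar centre (column 397) is within about 1 mm of the bottle (392).

>>> drive_tool(
  moves=[
    {"offset":[0,0.1,2.0],"angular":[0,0,0]},
    {"offset":[0,0,1.8],"angular":[0,0,0]},
    {"offset":[0,0,1.0],"angular":[0,0,0]},
    {"offset":[0,0,0.5],"angular":[0,0,0]},
    {"offset":[0,0,0.3],"angular":[0,0,0]},
    {"offset":[0,0,0.2],"angular":[0,0,0]},
    {"offset":[0,0,0.1],"angular":[0,0,0]},
    {"offset":[0,0,0],"angular":[0,0,0]},
    {"offset":[0,0,0],"angular":[0,0,0]},
  ],
)

```text
time_s: 12.07
tcp_pos: [0.6348, 0.0166, 0.0609]
orientation: [0.0, 0.738, 0.675, 0.0]
ft_force: [0.2, -0.3, -0.9]
finger_gap: 0.0416
```

>>> drive_tool(
  moves=[
    {"offset":[0,0,0.15],"angular":[0,0,0]},
    {"offset":[0,0,0.05],"angular":[0,0,0]},
    {"offset":[0,0,0],"angular":[0,0,0]},
    {"offset":[0,0,0],"angular":[0,0,0]},
  ],
)

```text
time_s: 12.4
tcp_pos: [0.6349, 0.0166, 0.0595]
orientation: [0.0, 0.738, 0.675, 0.0]
ft_force: [-4.0, -1.3, 13.1]
finger_gap: 0.0417
```

>>> drive_tool(
  moves=[
    {"offset":[0,0,0],"angular":[0,0,0]},
    {"offset":[0,0,0],"angular":[0,0,0]},
    {"offset":[0,0,0],"angular":[0,0,0]},
    {"offset":[0,0,0],"angular":[0,0,0]},
    {"offset":[0,0,0],"angular":[0,0,0]},
    {"offset":[0,0,0],"angular":[0,0,0]},
    {"offset":[0,0,-3],"angular":[0,0,0]},
    {"offset":[0,0,-3.5],"angular":[0,0,0]},
    {"offset":[0,0,-3.7],"angular":[0,0,0]},
    {"offset":[0,0,-3.8],"angular":[0,0,-5]},
  ],
  gripper=1,
)

```text
time_s: 13.23
tcp_pos: [0.634, 0.0168, 0.1996]
orientation: [-0.0, 0.708, 0.706, -0.0]
ft_force: [0.7, -0.6, 0.5]
finger_gap: 0.0856
```

>>> drive_tool(
  moves=[
    {"offset":[0.5,-3.4,0],"angular":[0,0,0]},
    {"offset":[0.5,-3.4,0],"angular":[0,0,0]},
    {"offset":[0.5,-3.4,0],"angular":[0,0,0]},
    {"offset":[0.5,-3.4,0],"angular":[0,0,0]},
    {"offset":[0.8,-3.4,1],"angular":[0,0,0]},
    {"offset":[0,0,4],"angular":[0,0,0]},
    {"offset":[0,0,0],"angular":[0,0,0]},
    {"offset":[0,0,0],"angular":[0,0,0]},
  ],
)

```text
time_s: 13.9
tcp_pos: [0.464, 0.0447, 0.1479]
orientation: [-0.001, 0.707, 0.707, -0.001]
ft_force: [0.5, -0.8, 0.7]
finger_gap: 0.0853
```

>>> drive_tool(
  moves=[
    {"offset":[0,0.1,3.5],"angular":[0,0,-3]},
    {"offset":[0,0,3.0],"angular":[0,0,0]},
    {"offset":[0,0,1.8],"angular":[0,0,0]},
    {"offset":[0,0,1.0],"angular":[0,0,0]},
    {"offset":[0,0,0],"angular":[0,0,0]},
    {"offset":[0,0,0],"angular":[0,0,0]},
  ],
)

```text
time_s: 14.4
tcp_pos: [0.4665, 0.045, 0.0561]
orientation: [0.0, 0.689, 0.725, 0.0]
ft_force: [-0.2, -1.5, 0.8]
finger_gap: 0.0852
```

>>> drive_tool(
  moves=[
    {"offset":[0,0,0],"angular":[0,0,0]},
    {"offset":[0,0,0],"angular":[0,0,0]},
    {"offset":[0,0,0],"angular":[0,0,0]},
    {"offset":[0,0,0],"angular":[0,0,0]},
    {"offset":[0,0,0],"angular":[0,0,0]},
    {"offset":[0,0,0],"angular":[0,0,0]},
    {"offset":[0,0,0],"angular":[0,0,0]},
    {"offset":[0,0,0],"angular":[0,0,0]},
    {"offset":[0,0,0],"angular":[0,0,0]},
  ],
  gripper=-1,
)

```text
time_s: 15.15
tcp_pos: [0.4658, 0.0447, 0.056]
orientation: [0.0, 0.689, 0.725, 0.0]
ft_force: [-1.9, -1.3, 10.5]
finger_gap: 0.0314
```

>>> drive_tool(
  moves=[
    {"offset":[0,0,-1.5],"angular":[0,0,0]},
    {"offset":[0,0,-3],"angular":[0,0,0]},
    {"offset":[0,0,-4],"angular":[0,0,3]},
    {"offset":[0,0,-4],"angular":[0,0,0]},
    {"offset":[-1.4,2.0,-1],"angular":[0,0,0]},
    {"offset":[-2.0,2.8,0],"angular":[0,0,0]},
    {"offset":[-2.0,2.8,0],"angular":[0,0,0]},
    {"offset":[-2.0,2.8,0],"angular":[0,0,0]},
    {"offset":[-2.0,2.8,0],"angular":[0,0,0]},
    {"offset":[-2.0,2.7,0],"angular":[0,0,0]},
  ],
)

```text
time_s: 15.98
tcp_pos: [0.6254, -0.0707, 0.1904]
orientation: [0.0, 0.708, 0.707, -0.0]
ft_force: [0.6, 0.7, -0.8]
finger_gap: 0.0312
```

>>> drive_tool(
  moves=[
    {"offset":[0,0,1],"angular":[0,0,5]},
    {"offset":[0,0,3],"angular":[0,0,0]},
    {"offset":[0,0,3],"angular":[0,0,0]},
    {"offset":[0,0,0],"angular":[0,0,0]},
    {"offset":[0,0,0],"angular":[0,0,0]},
  ],
)

```text
time_s: 16.4
tcp_pos: [0.6234, -0.0692, 0.1196]
orientation: [-0.001, 0.738, 0.675, -0.001]
ft_force: [0.9, 0.7, -0.1]
finger_gap: 0.0315
```

Run:
```python
from h import *
from plant import robot
s=robot.state();w=robot.capture('wrist');pickle.dump((s,w),open('w6.pkl','wb'))
print(s['tcp_pos'],s['orientation'])
cv2.imwrite('pics/w6.png',cv2.resize(w['img'][:,:,::-1],(784,588),interpolation=cv2.INTER_CUBIC))
```

```text
[ 0.62341408 -0.06921169  0.11960335] [-0.00123519  0.73764839  0.67518329 -0.00091952]
```

View pics/w6.png

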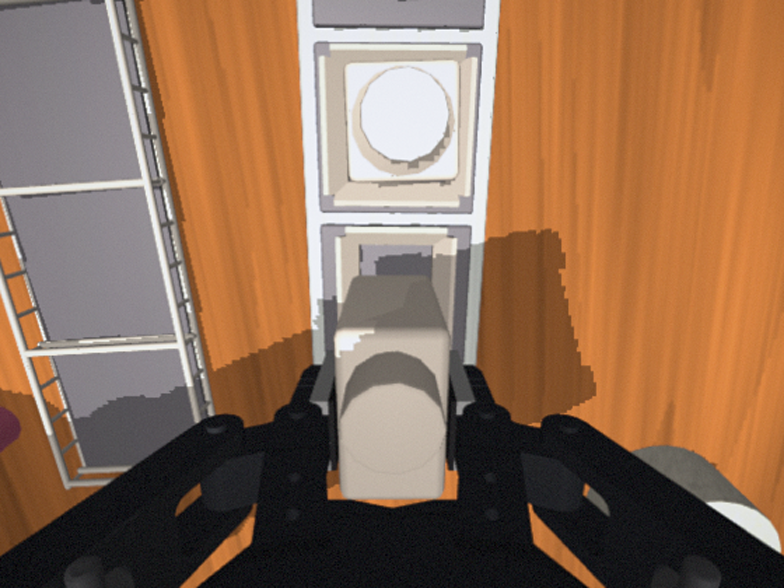

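Run:
```python
from h import *
np.set_printoptions(precision=4,suppress=True)
s,w=pickle.load(open('w6.pkl','rb'));T=wristT(s,w);Ti=np.linalg.inv(wristT(s,dict(T_tool_cam=np.eye(4))))
a=lambda P,z:(lambda q:np.c_[q,(q@Ti[:3,:3].T+Ti[:3,3])*1000])(ray(w,np.array(P)/1.4,z,T))
print('obl rim far corners',a([(335,229),(470,229)],.03))
print('floor far corners',a([(360,246),(434,246)],.01))
print('held cap',a([(394,425)],.1196-.05+.084),'body top',a([(338,412),(447,412)],.1196-.05+.062))
print('sq rim',a([(320,46),(478,46),(472,208),(320,208)],.03),'sq body',a([(346,62),(460,60),(458,180),(347,182)],.07).mean(0),'cap',a([(405,113)],.096))
```

```text
obl rim far corners [[  0.5999  -0.0268   0.03    40.1188 -26.9211  89.6987]
 [  0.6644  -0.0325   0.03    40.1608  37.8174  89.5004]]
floor far corners [[  0.6091  -0.0397   0.01    28.1464 -16.5479 109.6633]
 [  0.6482  -0.0431   0.01    28.1747  22.7336 109.543 ]]
held cap [[  0.6255  -0.0556   0.1536  13.7916   0.7998 -33.995 ]] body top [[  0.609   -0.0645   0.1316   3.4671 -14.8579 -11.9501]
 [  0.6396  -0.0671   0.1316   3.5279  15.8564 -12.0442]]
sq rim [[  0.6032   0.052    0.03   118.9304 -30.5634  89.7345]
 [  0.6708   0.046    0.03   118.9055  37.3519  89.5264]
 [  0.6657  -0.0226   0.03    50.1039  38.264   89.5021]
 [  0.594   -0.0163   0.03    50.0698 -33.6686  89.7225]] sq body [ 0.635   0.0147  0.07   84.6069  4.2738 49.6168] cap [[ 0.6352  0.0155  0.096  85.4468  4.3491 23.6167]]
```

The oblong collar sits about 3.5 mm ahead in tool y and about 2.5 mm back in tool x, so I'm correcting and lowering.

>>> drive_tool(
  moves=[
    {"offset":[-0.2,0.35,2.0],"angular":[0,0,0]},
    {"offset":[0,0,1.8],"angular":[0,0,0]},
    {"offset":[0,0,1.0],"angular":[0,0,0]},
    {"offset":[0,0,0.5],"angular":[0,0,0]},
    {"offset":[0,0,0.3],"angular":[0,0,0]},
    {"offset":[0,0,0.2],"angular":[0,0,0]},
    {"offset":[0,0,0.1],"angular":[0,0,0]},
    {"offset":[0,0,0],"angular":[0,0,0]},
    {"offset":[0,0,0],"angular":[0,0,0]},
  ],
)

```text
time_s: 17.2
tcp_pos: [0.6278, -0.0716, 0.0619]
orientation: [0.0, 0.738, 0.675, 0.0]
ft_force: [-1.6, 0.1, 0.6]
finger_gap: 0.0315
```

>>> drive_tool(
  moves=[
    {"offset":[0,0,0.15],"angular":[0,0,0]},
    {"offset":[0,0,0.1],"angular":[0,0,0]},
    {"offset":[0,0,0],"angular":[0,0,0]},
    {"offset":[0,0,0],"angular":[0,0,0]},
  ],
)

```text
time_s: 17.53
tcp_pos: [0.6278, -0.0717, 0.06]
orientation: [0.0, 0.738, 0.675, 0.0]
ft_force: [-9.2, 0.4, 18.1]
finger_gap: 0.0312
```

>>> drive_tool(
  moves=[
    {"offset":[0,0,0],"angular":[0,0,0]},
    {"offset":[0,0,0],"angular":[0,0,0]},
    {"offset":[0,0,0],"angular":[0,0,0]},
    {"offset":[0,0,0],"angular":[0,0,0]},
    {"offset":[0,0,0],"angular":[0,0,0]},
    {"offset":[0,0,0],"angular":[0,0,0]},
    {"offset":[0,0,-3],"angular":[0,0,0]},
    {"offset":[0,0,-3.5],"angular":[0,0,0]},
    {"offset":[0,0,-3.7],"angular":[0,0,0]},
    {"offset":[0,0,-3.8],"angular":[0,0,-5]},
  ],
  gripper=1,
)

```text
time_s: 18.37
tcp_pos: [0.6272, -0.0714, 0.2001]
orientation: [-0.0, 0.708, 0.706, -0.0]
ft_force: [0.6, -1.4, 0.7]
finger_gap: 0.0852
```

>>> drive_tool(
  moves=[
    {"offset":[2.9,-2.3,0],"angular":[0,0,0]},
    {"offset":[2.9,-2.3,0],"angular":[0,0,0]},
    {"offset":[2.9,-2.3,0],"angular":[0,0,0]},
    {"offset":[2.9,-2.3,0],"angular":[0,0,0]},
    {"offset":[2.9,-2.3,0],"angular":[0,0,0]},
    {"offset":[2.9,-2.3,0],"angular":[0,0,0]},
    {"offset":[2.9,-2.2,0],"angular":[0,0,0]},
    {"offset":[0,0,0],"angular":[0,0,0]},
    {"offset":[0,0,0],"angular":[0,0,0]},
  ],
)

```text
time_s: 19.12
tcp_pos: [0.4671, 0.133, 0.1992]
orientation: [0.0, 0.706, 0.708, 0.0]
ft_force: [0.6, -0.4, 0.3]
finger_gap: 0.0852
```

Run:
```python
from h import *
from plant import robot
s=robot.state();w=robot.capture('wrist');pickle.dump((s,w),open('w7.pkl','wb'))
print(s['tcp_pos'],s['orientation'])
cv2.imwrite('pics/w7.png',cv2.resize(w['img'][:,:,::-1],(784,588),interpolation=cv2.INTER_CUBIC))
```

```text
[0.46708097 0.13303519 0.19922696] [3.32016594e-04 7.06387423e-01 7.07825295e-01 2.23952961e-04]
```

View pics/w7.png

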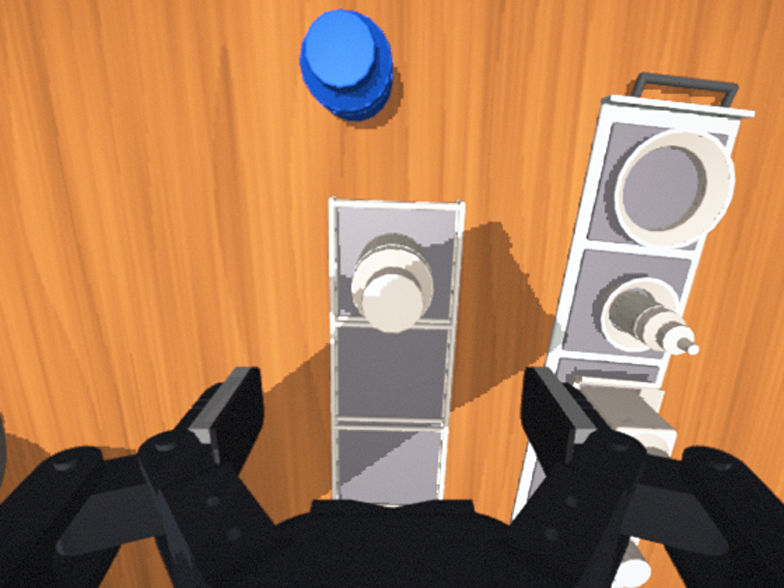

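The round cap is at (392,301), centred between the pads. The round collar is at about (673,188).

Run:
```python
from h import *
np.set_printoptions(precision=4,suppress=True)
s,w=pickle.load(open('w7.pkl','rb'));T=wristT(s,w)
a=lambda P,z:ray(w,np.array(P)/1.4,z,T)
print(a([(392,301)],.096),a([(392,284)],.068),'seat',a([(673,188)],.03),a([(663,188)],.01))
```

```text
[[0.4675 0.1326 0.096 ]] [[0.4675 0.1342 0.068 ]] seat [[0.6492 0.1885 0.03  ]] [[0.6548 0.1874 0.01  ]]
```

>>> drive_tool(
  moves=[
    {"offset":[0,0,3.5],"angular":[0,0,0]},
    {"offset":[0,0,4.0],"angular":[0,0,0]},
    {"offset":[0,0,3.5],"angular":[0,0,0]},
    {"offset":[0,0,2.0],"angular":[0,0,0]},
    {"offset":[0,0,1.3],"angular":[0,0,0]},
    {"offset":[0,0,0],"angular":[0,0,0]},
    {"offset":[0,0,0],"angular":[0,0,0]},
  ],
)

```text
time_s: 19.75
tcp_pos: [0.4681, 0.1309, 0.0554]
orientation: [-0.0, 0.708, 0.706, -0.001]
ft_force: [1.1, 0.9, 0.6]
finger_gap: 0.0854
```

>>> drive_tool(
  moves=[
    {"offset":[0,0,0],"angular":[0,0,0]},
    {"offset":[0,0,0],"angular":[0,0,0]},
    {"offset":[0,0,0],"angular":[0,0,0]},
    {"offset":[0,0,0],"angular":[0,0,0]},
    {"offset":[0,0,0],"angular":[0,0,0]},
    {"offset":[0,0,0],"angular":[0,0,0]},
    {"offset":[0,0,0],"angular":[0,0,0]},
    {"offset":[0,0,0],"angular":[0,0,0]},
  ],
  gripper=-1,
  grip_force=50,
)

```text
time_s: 20.42
tcp_pos: [0.4686, 0.1314, 0.057]
orientation: [0.001, 0.708, 0.706, 0.001]
ft_force: [-3.1, -1.0, 12.7]
finger_gap: 0.0486
```

>>> drive_tool(
  moves=[
    {"offset":[0,0,-1.5],"angular":[0,0,0]},
    {"offset":[0,0,-3],"angular":[0,0,0]},
    {"offset":[0,0,-4],"angular":[0,0,0]},
    {"offset":[0,0,-4],"angular":[0,0,0]},
    {"offset":[0.6,2.0,-1],"angular":[0,0,0]},
    {"offset":[1.0,3.2,0],"angular":[0,0,0]},
    {"offset":[1.0,3.2,0],"angular":[0,0,0]},
    {"offset":[1.0,3.3,0],"angular":[0,0,0]},
    {"offset":[1.0,3.3,0],"angular":[0,0,0]},
    {"offset":[1.0,3.2,0],"angular":[0,0,0]},
  ],
)

```text
time_s: 21.25
tcp_pos: [0.6517, 0.1872, 0.1914]
orientation: [0.0, 0.708, 0.706, 0.0]
ft_force: [-0.3, -0.2, -1.7]
finger_gap: 0.0486
```

>>> drive_tool(
  moves=[
    {"offset":[0,0,1],"angular":[0,0,5]},
    {"offset":[0,0,3],"angular":[0,0,0]},
    {"offset":[0,0,2.5],"angular":[0,0,0]},
    {"offset":[0,0,0],"angular":[0,0,0]},
    {"offset":[0,0,0],"angular":[0,0,0]},
  ],
)

```text
time_s: 21.67
tcp_pos: [0.6495, 0.187, 0.1256]
orientation: [-0.0, 0.738, 0.675, -0.001]
ft_force: [-0.0, 0.5, -0.6]
finger_gap: 0.0489
```

Run:
```python
from h import *
from plant import robot
s=robot.state();w=robot.capture('wrist');pickle.dump((s,w),open('w8.pkl','wb'))
print(s['tcp_pos'],s['orientation'])
cv2.imwrite('pics/w8.png',cv2.resize(w['img'][:,:,::-1],(784,588),interpolation=cv2.INTER_CUBIC))
```

```text
[0.64945528 0.1869867  0.12561423] [-4.94537593e-04  7.37725268e-01  6.75100356e-01 -8.32826978e-04]
```

View pics/w8.png

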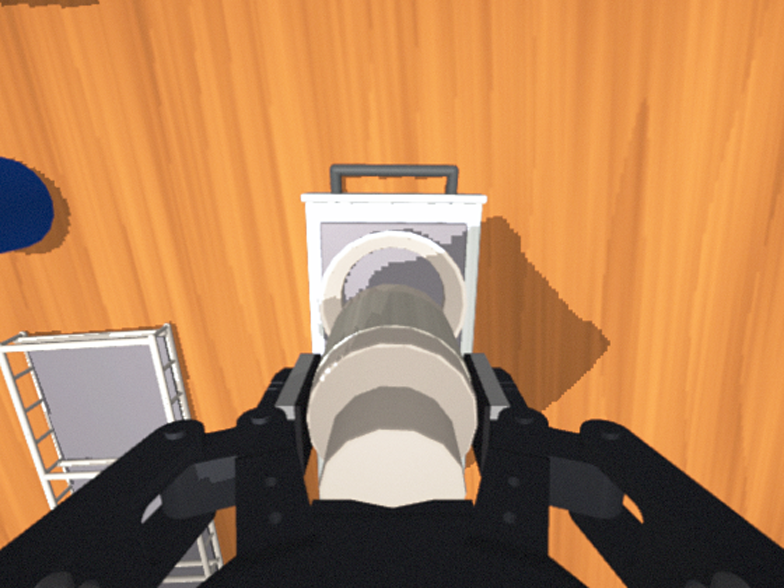

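The collar (column 393) is centred under the bottle (392), so I'm lowering.

>>> drive_tool(
  moves=[
    {"offset":[0,0,2.5],"angular":[0,0,0]},
    {"offset":[0,0,2.0],"angular":[0,0,0]},
    {"offset":[0,0,0.8],"angular":[0,0,0]},
    {"offset":[0,0,0.5],"angular":[0,0,0]},
    {"offset":[0,0,0.3],"angular":[0,0,0]},
    {"offset":[0,0,0.1],"angular":[0,0,0]},
    {"offset":[0,0,0],"angular":[0,0,0]},
    {"offset":[0,0,0],"angular":[0,0,0]},
  ],
)

```text
time_s: 22.38
tcp_pos: [0.6506, 0.1875, 0.0649]
orientation: [0.0, 0.738, 0.675, 0.001]
ft_force: [-0.2, -0.4, -2.2]
finger_gap: 0.0487
```

>>> drive_tool(
  moves=[
    {"offset":[0,0,0.2],"angular":[0,0,0]},
    {"offset":[0,0,0.15],"angular":[0,0,0]},
    {"offset":[0,0,0.05],"angular":[0,0,0]},
    {"offset":[0,0,0],"angular":[0,0,0]},
    {"offset":[0,0,0],"angular":[0,0,0]},
  ],
)

```text
time_s: 22.8
tcp_pos: [0.6504, 0.1874, 0.0611]
orientation: [0.0, 0.738, 0.675, 0.0]
ft_force: [-5.1, -2.1, 15.0]
finger_gap: 0.0488
```

Contact at the expected height. Next: release, lift, and retreat to a viewing pose.

>>> drive_tool(
  moves=[
    {"offset":[0,0,0],"angular":[0,0,0]},
    {"offset":[0,0,0],"angular":[0,0,0]},
    {"offset":[0,0,0],"angular":[0,0,0]},
    {"offset":[0,0,0],"angular":[0,0,0]},
    {"offset":[0,0,0],"angular":[0,0,0]},
    {"offset":[0,0,0],"angular":[0,0,0]},
    {"offset":[0,0,-3],"angular":[0,0,0]},
    {"offset":[0,0,-3.5],"angular":[0,0,0]},
    {"offset":[0,0,-3.7],"angular":[0,0,0]},
    {"offset":[0,0,-3.8],"angular":[0,0,0]},
  ],
  gripper=1,
)

```text
time_s: 23.63
tcp_pos: [0.6496, 0.1872, 0.201]
orientation: [-0.0, 0.738, 0.675, -0.0]
ft_force: [1.0, -0.3, -1.6]
finger_gap: 0.0854
```

>>> drive_tool(
  moves=[
    {"offset":[-2.5,0,-2],"angular":[0,0,0]},
    {"offset":[-2.5,0,-2],"angular":[0,0,0]},
    {"offset":[-2.5,0,-2],"angular":[0,0,0]},
    {"offset":[-2.5,0,-2],"angular":[0,0,0]},
    {"offset":[-2.5,0,-2],"angular":[0,0,0]},
    {"offset":[0,0,0],"angular":[0,0,0]},
    {"offset":[0,0,0],"angular":[0,0,0]},
    {"offset":[0,0,0],"angular":[0,0,0]},
  ],
)

```text
time_s: 24.3
tcp_pos: [0.6387, 0.0632, 0.2995]
orientation: [-0.0, 0.738, 0.675, 0.0]
ft_force: [1.2, 1.5, 0.5]
finger_gap: 0.0854
```

Run:
```python
from h import *
from plant import robot
s=robot.state();w=robot.capture('wrist');pickle.dump((s,w),open('w9.pkl','wb'))
print(s['tcp_pos'],s['orientation'])
cv2.imwrite('pics/w9.png',cv2.resize(w['img'][:,:,::-1],(784,588),interpolation=cv2.INTER_CUBIC))
c=robot.capture('side');cv2.imwrite('pics/s9.png',cv2.resize(c['img'][150:310,150:360,::-1],None,fx=3.5,fy=3.5,interpolation=cv2.INTER_CUBIC))
```

```text
[0.6387297  0.06316936 0.29952756] [-1.99273344e-04  7.37731480e-01  6.75094233e-01  3.11106847e-06]
```

View pics/w9.png

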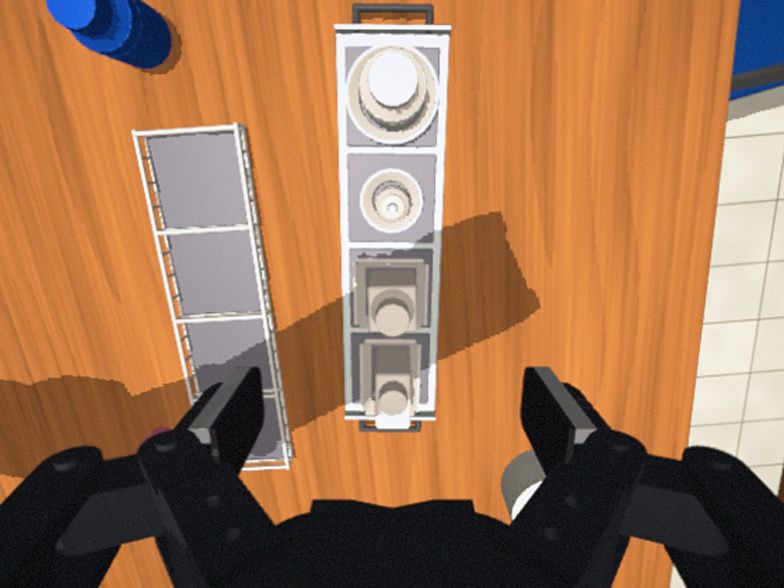

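View pics/s9.png

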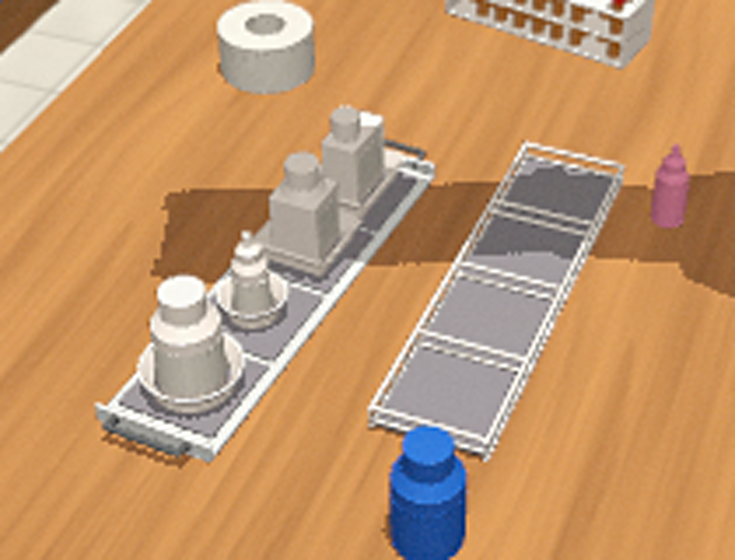

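All four stand upright in their matching collars, with wrist-view caps at (393,78), (392,206), (393,314) and (393,398). I'll make one numeric check before handing in.

Run:
```python
from h import *
from plant import robot
np.set_printoptions(precision=4,suppress=True)
s,w=pickle.load(open('w9.pkl','rb'));T=wristT(s,w)
p=ray(w,np.array([(393,78),(392,206),(393,314),(393,396)])/1.4,[.1,.086,.096,.094],T)
print(p, 'oblong cap expects +12 along row'); print(np.diff(p[:,:2],axis=0), s['time_s'])
print('oblong rim',ray(w,np.array([(361,340),(418,341),(423,412),(362,411)])/1.4,.03,T))
print(robot.close_job())
```

```text
[[ 0.6508  0.1873  0.1   ]
 [ 0.6427  0.1022  0.086 ]
 [ 0.6362  0.0202  0.096 ]
 [ 0.6298 -0.0527  0.094 ]] oblong cap expects +12 along row
[[-0.0082 -0.0851]
 [-0.0065 -0.082 ]
 [-0.0064 -0.0728]] 24.3
oblong rim [[ 0.6015 -0.0265  0.03  ]
 [ 0.6558 -0.0324  0.03  ]
 [ 0.6553 -0.11    0.03  ]
 [ 0.5941 -0.1034  0.03  ]]
the job is handed in; nothing more can be done
None
```

All four bottles are in their matching holders on the reagent tray, and I handed the job in at about 24 s, well under the 93 s limit. No verdict was reported.

- **Seating:** Each bottle came down until the wrist felt contact (7–18 N) at the height expected for its seat floor. Only then did I release it.
- **Position:** The last wrist picture puts the round and vial caps within about 1–2 mm of their measured seats. The square cap read about 4 mm off along the row. The oblong cap, allowing for its 12 mm offset, read up to about 5 mm off. Those two are less certain because the picture was taken at a steep angle, but all four are inside the 10 mm limit.
- **Upright and clear:** The last wrist and side views show all four bottles upright in their collars, with the gripper open and well above them.
- **Other objects:** I never moved the arm low near the tube rack, the scanner or the blue and pink look-alikes. I did not re-measure the tube rack or the scanner at the end.
- **Disagreements:** The top camera and the wrist camera differed by about 4 mm in x. I placed the bottles by the wrist camera.

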